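# Stow the feeding cone, then half-turn the food pot lid and hold it short of its click

### The job

Tidy up after feeding the fish: stand the white feeding cone, mouth down, on the floor of the organiser's lower tier through its open front and let go of it, without shifting the spoon, the algae pad holder or the blue bottle. Then fit the blue bayonet lid on the food pot in the upper tier with its grip bar pointing at the two green marks, so that the lugs drop through the slots and the flange rests on the rim, and turn it clockwise (seen from above) until the bar points at the two orange halfway marks, well short of the red marks where it clicks locked. Finish with the gripper still holding the lid by its bar, still, at the orange marks, because I want to check the seal before it is locked.

Things in the scene. Friction and masses are not known exactly. Their poses are not given: they have to be found in the camera images.
- organiser: Fixed clear two-tier organiser, 240 (x) x 220 (y) mm. Origin: centre of its underside; x points from its open front to its back. Upper tier over x -10..120 only: underside at z = 75, floor top 79, front wall to 102, other walls to 114 mm. Lower tier inside x -116..116, y -106..106: floor top z = 4, front lip to 40, sides to 59 mm in the front part.
- mouth (a point): Middle of the lower tier's open front part, on its floor (z = 4 mm, x = -66, y = 0 in the organiser's frame); axes as the organiser's. From above it is open 50 mm either way in x and 106 mm either way in y. The cone goes in here.
- pot: Fixed white round pot, radius 42, 62 mm high, cannot turn. Origin: centre of its underside, on the upper tier's floor; z up. Grey collar on top, 5 mm thick, hole of radius 27 mm, two slots at its +x and -x sides (16 mm wide, out to radius 35), marked green. Clockwise from above: orange marks 45 degrees on, red marks 90 degrees on; each colour twice, half a turn apart.
- pot_half (a point): Centre of the pot's collar top (62 mm above its underside), z up; its x axis lies along the line of the two orange halfway marks. The lugs turn freely under the collar from green to orange.
- pot_lock (a point): Same point; its x axis lies along the line of the two red lock marks. Weak spring nubs (about 2 N) meet the lugs from about 56 degrees past green and are passed by about 88 degrees (the click); end stops lie just after red and just before green.
- lid: Loose blue lid, 60 g, half-turn symmetric, upright on the shelf. Origin: centre of its underside, z up. Plug radius 24, z 0..12 mm; two lugs at +x and -x, to radius 32, 10 wide, z 0..5; flange radius 34, z 12..16; grip bar along x, 50 long, 14 thick, z 16..42, white stripe on top. Seated, its origin is 50 mm above the pot's, with 2 mm of vertical play once turned.
- cone: Loose white feeding cone, about 50 g, round, standing mouth down on the shelf. Origin: centre of its underside, z up. Rim radius 30 mm at z = 0..5 mm, narrowing to radius 11 mm at z = 32 mm; above it a straight round stub of radius 11 mm up to z = 60 mm, to grip.
- spoon: Bystander: stainless spoon, 150 mm long, lying crosswise at the back of the lower tier, under the upper tier.
- pad_holder: Bystander: green algae pad holder, 30 x 75 x 30 mm, in the lower tier under the upper tier.
- conditioner: Bystander: blue bottle, radius 23 mm, 88 mm high, standing on the shelf at the robot's right. Origin: centre of its underside.
Things that resemble listed ones, but are neither listed nor needed, are in the scene too. Leave any black or pink look-alike of the cone alone.

How it is judged:
By the outcome, as a careful person would: the job done as asked, in the order asked, and still so for the second after the job is handed in, while the arm keeps its last pose, push and grip.
It also fails if it takes over 58 s, if anything falls off the work surface, if the arm or the gripper's body presses on something with over 40 N, if the wrist force passes 120 N, or if a joint passes its speed limit or range.

### The arm

A 7-joint arm with a two-finger parallel gripper is mounted at the origin on the work surface. World frame = base frame: x ahead of the robot, y to its left, z up, the work surface at z = 0. Lengths are in m, angles in rad, forces in N, time in s.
With the tool pointing down it reaches from about 0.4 to 0.85 m from the base axis. Payload 10.4 kg.
Tool frame: the origin (TCP) lies midway between the tips of the shut fingers; the grasp point (between the pads) lies 19 mm behind it; z points along the fingers, y is the line along which they close (so a half turn about z gives the same grasp; the last joint's range is limited). The gripper opens to 85 mm and grips with 20 to 120 N. Pads are 22 mm wide; open, the fingers measure 114 mm over their backs; the gripper's body (76 mm by 85 mm) begins 54 mm behind the grasp point. The pads swing forward as they close: fully open they stand 13 mm farther back than shut.
Start: joints at [-1.25, 0.332, -0.065, 1.46, 0.022, 1.35, -0.088], TCP at [0.211, 0.588, 0.231] pointing down, gripper open.
Joint ranges: [-2.6, 2.6], [-0.5, 2.12], [-1.47, 1.34], [0.16, 2.42], [-1.27, 4.41], [0.06, 2.06], [-2.6, 2.6]. Speed limits (rad/s): [2.22, 2.22, 2.79, 2.79, 3.14, 3.14, 3.14].

### API

Orientations are given as a unit quaternion [x, y, z, w].
In Python, from workcell import get_obs, camera, camera_params, hand_in gives the robot as it stands.
- The arm moves only by the tool carry_out, never from a script. Its argument "commands" is a list that holds one entry, the list of rows, each a list of 6 numbers: the shift along the tool's x, y, z in units of 40 mm (1.0 is 40 mm), then the turn, a rotation vector about the tool's x, y, z in units of 6 degrees (1.0 is 6 degrees). In form: [[[x, y, z, ax, ay, az], ...]]. A call has 1 to 20 rows; each row shifts and turns the commanded pose from where the row before left it, along the tool's axes as they then stand; what a row does not reach is not made up. A row lasts 1/12 s, in which the tool goes at most 41.7 mm and 7.16 degrees, less where a joint would pass 70% of its speed; a pose out of reach is approached as far as the arm can. A call is refused whole if a number of a shift passes 1 or a number of a turn 1, either way. A call with a gripper value outside its range is refused whole. "hand" is the closure, from -1 (fully open) to 1 (shut), set as the call begins (left out, the last holds). The fingers move at their own pace and stop on an object; "force" is the grip in N (left out, the last holds). Time passes only in rows, so rows that do not move let the fingers close. It gives the time, the measured TCP pose, the force, the opening and the grip force at its end, in the units of the state.
- get_obs(): the state, without advancing time (a new reading comes with each control period).
- camera(name): name is "scene" or "top"; returns the picture (420x560x3 uint8, red, green, blue); there is no depth.
- camera_params(name): a dict with "mtx" (3x3 intrinsics, pixels), "R" (3x3) and "t" (3): a world point X has camera coordinates R X + t. Camera axes: x right, y down, z forward; pixel columns grow to the right and rows downward; lengths in m; the calibration is good to about 2 mm. A picture is of the moment at which its call begins. camera_params takes no time and is no camera call.
- hand_in(): hands the job in; it is judged then, once.
The state is a dict: "clock": time; "joint_pos": joint angles; "joint_velocities": joint speeds; "tau": joint torques, N m; "position": TCP position; "ee_rot": TCP orientation; "ft_force": force on the tool from outside, world axes, zero at the start; "torque": the same for the moment, N m; "grip_width": opening from 0.0 (shut) to 1.0 (fully open); "grasp_force": force on a finger pad.
Only numpy, scipy, OpenCV 4.12 (cv2) and the standard library are available. Lean on these libraries where they do the work, as an engineer would, in place of code of your own. Each camera call takes 0.05 s, during which the arm holds its last target. There are 200 camera calls.

## Working session

There is one attempt and no reset: what is moved stays moved. The work goes in short steps, Python scripts to look and compute and a tool call to move; the robot and the scene stay as the last step left them, time stands still between calls to the robot, and variables do not carry over. Pictures are saved under pics/ and viewed, at most 10 in all, crops included, and the job is handed in when it is done.

Besides the shell and the picture viewer there is one more tool, called after ">>>" by a JSON object that holds its "op" and its "data", one argument or row to a line. carry_out: Moves the arm, as the interface text tells. Its arguments: {"type":"object","properties":{"commands":{"type":"array"},"hand":{"type":"number"},"force":{"type":"number"}},"required":["commands"]}

```bash
mkdir -p pics; ls; python3 - <<'E'
from workcell import *
import cv2
for n in("scene","top"):
    im=camera(n); cv2.imwrite(f"pics/{n}0.png",im[:,:,::-1]); p=camera_params(n); print(n,p["mtx"],p["R"],p["t"])
o=get_obs();print(o)
E
```

```text
pics
scene [[421.07103294   0.         270.45380525]
 [  0.         421.07103294 214.97349506]
 [  0.           0.           1.        ]] [[ 0.39348313  0.91921109  0.01489955]
 [ 0.73991972 -0.3070328  -0.59853961]
 [-0.5456096   0.24653971 -0.80095464]] [-0.08166487 -0.34668916  1.37380561]
top [[462.48104875   0.         277.22856733]
 [  0.         462.48104875 211.7609191 ]
 [  0.           0.           1.        ]] [[ 1.04639346e-02 -9.99945218e-01 -2.59155895e-04]
 [-9.95514430e-01 -1.03931969e-02 -9.40372376e-02]
 [ 9.40293925e-02  1.24199293e-03 -9.95568647e-01]] [-0.10623921  0.48283444  0.9444702 ]
{'clock': 0.1, 'joint_pos': array([-1.24962857,  0.33280475, -0.06468159,  1.46091014,  0.02153195,
        1.34989569, -0.08851432]), 'joint_velocities': array([-2.02158843e-04, -2.04025593e-03, -3.59875811e-04, -8.09748297e-05,
       -3.83132944e-05, -1.44323038e-03,  2.99618125e-04]), 'tau': array([ 2.19743139e-03, -6.26746058e+01,  4.95316554e-02, -3.92427993e+01,
        1.62513804e-02,  6.97592230e-03,  4.05257174e-05]), 'position': array([0.21051979, 0.58809543, 0.23057266]), 'ee_rot': array([ 1.71051712e-01,  9.85261829e-01, -6.53746648e-04, -1.12639977e-04]), 'ft_force': array([-0.36713044,  0.19948058,  0.12513326]), 'torque': array([ 0.00159723, -0.01969469, -0.035288  ]), 'grasp_force': 0.0, 'grip_width': 0.9971147685881775}
```

View pics/scene0.png

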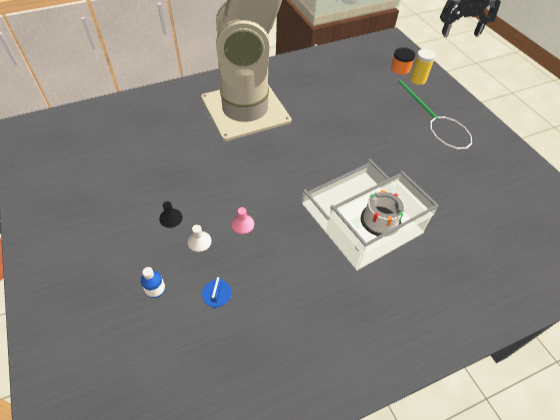

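View pics/top0.png

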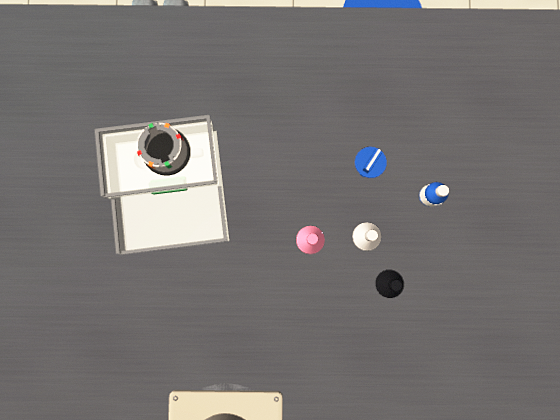

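The scene view shows the white cone at (199,237), the pink one at (242,220), the black one at (171,214), the lid at (217,292) and the organiser at (370,210). The top view shows the white cone at (367,236), pink at (311,240), black at (390,284), the lid at (371,162), the bottle at (435,193) and the pot at (161,147). The task's cone is the white one at (367,236), because pink and black are excluded. I'll confirm it in an enlarged crop and measure.

```bash
cat > h.py <<'E'
import numpy as np,cv2
from workcell import *
P={n:camera_params(n) for n in("scene","top")}
def ray(n,uv,z):
    p=P[n];R,t=p["R"],p["t"];c=-R.T@t
    d=R.T@np.linalg.solve(p["mtx"],[uv[0],uv[1],1.]);return c+d*(z-c[2])/d[2]
def proj(n,X):
    p=P[n];q=p["mtx"]@(p["R"]@np.asarray(X,float)+p["t"]);return q[:2]/q[2]
def hsv(im): return cv2.cvtColor(im,cv2.COLOR_RGB2HSV)
def blobs(m,amin=4):
    n,l,s,c=cv2.connectedComponentsWithStats(m.astype(np.uint8));return [(s[i,4],c[i],s[i,:4],l==i) for i in range(1,n) if s[i,4]>=amin]
E
python3 - <<'E'
from h import *
im=cv2.cvtColor(cv2.imread("pics/top0.png"),cv2.COLOR_BGR2RGB);H=hsv(im)
a=cv2.resize(im[105:265,90:240],None,fx=3.5,fy=3.5,interpolation=2)
b=cv2.resize(im[140:260,340:405],None,fx=3.5,fy=3.5,interpolation=2)
b=cv2.copyMakeBorder(b,0,a.shape[0]-b.shape[0],0,0,0)
cv2.imwrite("pics/crop0.png",np.hstack([a,b])[:,:,::-1])
h,s,v=[H[...,i].astype(int) for i in range(3)]
ys,xs=np.mgrid[:420,:560]
box=lambda x0,x1,y0,y1:(xs>=x0)&(xs<x1)&(ys>=y0)&(ys<y1)
pot=box(130,190,115,175)
for nm,m in(("green",(h>45)&(h<85)),("orange",(h>8)&(h<20)),("red",(h<7)|(h>172))):
    for A,c,bb,_ in blobs(m&(s>100)&(v>70)&pot,5): print(nm,A,c.round(1),ray("top",c,.141).round(4))
for A,c,bb,l in blobs((s<80)&(v>150)&box(350,392,142,182),10):
    p=ray("top",c,.042); e=np.argwhere(l)[:,::-1]; w=np.array([ray("top",q,.042)[:2] for q in e]);u,S,V=np.linalg.svd(w-w.mean(0));print("stripe",A,c,p.round(4),np.degrees(np.arctan2(V[0,1],V[0,0])),np.ptp((w-w.mean(0))@V[0]))
for A,c,bb,l in blobs((h>100)&(h<125)&(s>120)&(v>60)&box(350,392,142,182),50): print("flange",A,c,bb,ray("top",c,.016).round(4), ray("top",(bb[0]+bb[2]/2-.5,bb[1]+bb[3]/2-.5),.016))
for A,c,bb,l in blobs((v>110)&box(350,385,218,255),50): 
    print("cone",A,c,bb,ray("top",(bb[0]+bb[2]/2-.5,bb[1]+bb[3]/2-.5),.004).round(4))
for A,c,bb,l in blobs((v>150)&(s<60)&box(100,235,185,260),500): 
    r=cv2.minAreaRect(np.argwhere(l)[:,::-1].astype(np.float32));print("front",A,c,r)
E
```

```text
green 16 [150.4 125.2] [0.6326 0.1371 0.141 ]
green 30 [167.3 164.2] [0.5591 0.1032 0.141 ]
orange 22 [166.6 124.8] [0.6337 0.107  0.141 ]
orange 33 [150.8 164.5] [0.5583 0.1337 0.141 ]
red 30 [178.8 136.2] [0.6123 0.0835 0.141 ]
red 20 [138.9 152.3] [0.581  0.1567 0.141 ]
stripe 75 [372.76       159.25333333] [ 0.5934 -0.298   0.042 ] 147.71574378948725 0.05039451923962566
flange 704 [369.98721591 162.23295455] [355 147  32  31] [ 0.5924 -0.2974  0.016 ] [ 0.59295793 -0.29848949  0.016     ]
cone 678 [366.25073746 236.23303835] [352 222  30  29] [ 0.436  -0.2911  0.004 ]
front 6541 [170.64042195 215.70218621] ((165.97479248046875, 213.123046875), (69.89852905273438, 118.98635864257812), 83.1572265625)
```

View pics/crop0.png

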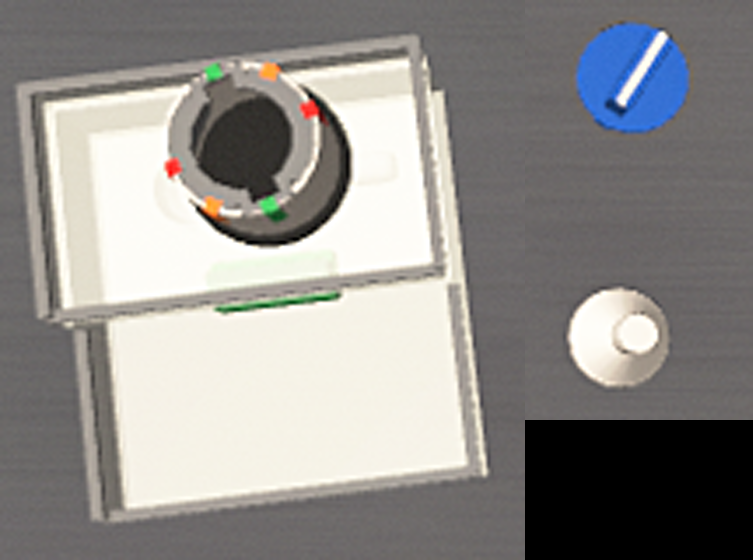

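The crop confirms the white cone at top (367,236), with its stub leaning right by parallax. The lid's stripe runs through (373,159), and the pot's green, orange and red marks are clear. The algae pad's edge peeps out at crop (280,300), just under the tier. Next I'll measure the organiser's pose and cross-check with the scene view.

```bash
cat >> h.py <<'E'
def move(target,rows=None):
    "units in tool axes from measured pose to target xyz"
    from scipy.spatial.transform import Rotation as Ro
    o=get_obs();R=Ro.from_quat(o["ee_rot"]).as_matrix();d=np.array(target)-o["position"]
    u=R.T@d/.04
    print("pos",o["position"].round(4),"closing deg",np.degrees(np.arctan2(R[1,1],R[0,1])).round(2),"tilt",R[2].round(3),"d",d.round(4),"units",u.round(3))
    return u
E
python3 - <<'E'
from h import *
def org(a,z):
    return ray("top",(90+a[0]/3.5,105+a[1]/3.5),z)[:2]
W=[((97,520),.04,(-120,110)),((487,474),.04,(-120,-110)),((45,318),.102,(-10,110)),((445,272),.102,(-10,-110)),((18,88),.114,(120,110)),((418,38),.114,(120,-110))]
A=np.array([org(a,z) for a,z,_ in W]);B=np.array([b for *_,b in W])/1000.
print(A.round(4))
Bc=B-B.mean(0);Ac=A-A.mean(0);th=np.arctan2((Bc[:,0]*Ac[:,1]-Bc[:,1]*Ac[:,0]).sum(),(Bc*Ac).sum())
R=np.array([[np.cos(th),-np.sin(th)],[np.sin(th),np.cos(th)]]);o=A.mean(0)-R@B.mean(0)
print("yaw",np.degrees(th),"org",o,"res mm",((A-(B@R.T+o))*1000).round(1).tolist(),"mouth",o+R@[-.066,0])
im=cv2.cvtColor(cv2.imread("pics/scene0.png"),cv2.COLOR_BGR2RGB);h,s,v=[c.astype(int) for c in cv2.split(hsv(im))]
ys,xs=np.mgrid[:420,:560]
for A_,c,bb,l in blobs((s<90)&(v>140)&(xs>200)&(xs<232)&(ys>272)&(ys<308),8): print("stripe scene",A_,c,ray("scene",c,.042))
for A_,c,bb,l in blobs((v>120)&(xs>183)&(xs<215)&(ys>220)&(ys<252),50):print("cone",A_,c,bb,"proj from top est",proj("scene",[.436,-.291,.06]),proj("scene",[.436,-.291,0]))
for nm,m in(("green",(h>45)&(h<85)),("orange",(h>8)&(h<20)),("red",(h<7)|(h>172))):
    for A_,c,bb,_ in blobs(m&(s>100)&(v>70)&(xs>355)&(xs<415)&(ys>180)&(ys<235),3): print(nm,A_,c.round(1),ray("scene",c,.141).round(4))
tt=cv2.cvtColor(cv2.imread("pics/top0.png"),cv2.COLOR_BGR2RGB)[222:251,352:382];g=cv2.cvtColor(tt,6)
for A_,c,bb,l in blobs(g>244,8):print("stub",A_,c+[352,222],ray("top",c+[352,222],.06))
move([.5,.1,.2])
E
```

```text
[[ 0.3934  0.2228]
 [ 0.4225 -0.0036]
 [ 0.5037  0.2348]
 [ 0.5315  0.0153]
 [ 0.6295  0.2509]
 [ 0.6599  0.0316]]
yaw 7.541093004108338 org [0.52671988 0.12572145] res mm [[0.0, 3.7], [0.3, -4.6], [1.3, 1.3], [0.3, -0.1], [-1.8, 0.4], [-0.2, -0.9]] mouth [0.46129072 0.1170598 ]
stripe scene 55 [215.25454545 286.72727273] [ 0.59462138 -0.3006625   0.042     ]
cone 489 [198.84867076 239.28834356] [187 224  25  28] proj from top est [197.22976176 227.13588301] [200.18276947 240.79636736]
green 5 [372. 195.] [0.5625 0.1027 0.141 ]
green 12 [400.8 213.7] [0.6344 0.1343 0.141 ]
green 4 [399.8 219.2] [0.6466 0.1232 0.141 ]
orange 11 [382.6 190.9] [0.5613 0.1324 0.141 ]
orange 39 [388.8 220.6] [0.6405 0.0986 0.141 ]
red 10 [395.5 194.5] [0.5822 0.1544 0.141 ]
red 37 [375.2 216.5] [0.619  0.0766 0.141 ]
stub 174 [358.7816092  234.33333333] [ 0.43673455 -0.26489548  0.06      ]
stub 82 [371.82926829 234.68292683] [ 0.43630793 -0.29099627  0.06      ]
pos [0.2105 0.5881 0.2306] closing deg 70.3 tilt [-0.    -0.001 -1.   ] d [ 0.2895 -0.4881 -0.0306] units [-10.926  -9.048   0.776]
```

>>> {"op": "carry_out", "data": {
  "commands": [
    [[0,0,0,0,0,-0.9],[0,0,0,0,0,-0.9],[0,0,0,0,0,-0.9],[0,0,0,0,0,-0.9],[0,0,0,0,0,-0.8]]
  ],
  "hand": -1
}}

```text
clock: 0.52
position: [0.2106, 0.5882, 0.2308]
ee_rot: [-0.061, 0.998, -0.0, -0.0]
ft_force: [0.1, -0.8, 0.7]
grip_width: 0.996
grasp_force: 0.0
```

>>> {"op": "carry_out", "data": {
  "commands": [
    [[-0.335,-0.765,0.045,0,0,0],[-0.335,-0.765,0.045,0,0,0],[-0.335,-0.765,0.045,0,0,0],[-0.335,-0.765,0.045,0,0,0],[-0.335,-0.765,0.045,0,0,0],[-0.335,-0.765,0.045,0,0,0],[-0.335,-0.765,0.045,0,0,0],[-0.335,-0.765,0.045,0,0,0],[-0.335,-0.765,0.045,0,0,0],[-0.335,-0.765,0.045,0,0,0],[-0.335,-0.765,0.045,0,0,0],[-0.335,-0.765,0.045,0,0,0],[-0.335,-0.765,0.045,0,0,0],[-0.335,-0.765,0.045,0,0,0],[-0.335,-0.765,0.045,0,0,0],[-0.335,-0.765,0.045,0,0,0],[-0.335,-0.765,0.045,0,0,0]]
  ]
}}

```text
clock: 1.93
position: [0.498, 0.0968, 0.2005]
ee_rot: [-0.058, 0.998, 0.0, -0.0]
ft_force: [0.5, 0.4, -0.1]
grip_width: 0.999
grasp_force: 0.0
```

>>> {"op": "carry_out", "data": {
  "commands": [
    [[0.214,-0.73,0.1,0,0,0],[0.214,-0.73,0.1,0,0,0],[0.214,-0.73,0.1,0,0,0],[0.214,-0.73,0.1,0,0,0],[0.214,-0.73,0.1,0,0,0],[0.214,-0.73,0.1,0,0,0],[0.214,-0.73,0.1,0,0,0],[0.214,-0.73,0.1,0,0,0],[0.214,-0.73,0.1,0,0,0],[0.214,-0.73,0.1,0,0,0],[0.214,-0.73,0.1,0,0,0],[0.214,-0.73,0.1,0,0,0],[0.214,-0.73,0.1,0,0,0],[0,0,0,0,0,0]]
  ]
}}

```text
clock: 3.1
position: [0.4286, -0.2972, 0.1481]
ee_rot: [-0.055, 0.998, -0.001, -0.001]
ft_force: [-0.4, 0.1, 0.6]
grip_width: 0.999
grasp_force: 0.0
```

```bash
python3 - <<'E'
from h import *
move([.4363,-.291,.033]); cv2.imwrite("pics/a.png",camera("scene")[150:320,130:290,::-1].repeat(3,0).repeat(3,1))
E
```

```text
pos [ 0.4286 -0.2972  0.1481] closing deg 96.32 tilt [ 0.002 -0.002 -1.   ] d [ 0.0077  0.0062 -0.1151] units [-0.214  0.138  2.877]
```

>>> {"op": "carry_out", "data": {
  "commands": [
    [[-0.107,0.07,0.35,0,0,0],[-0.107,0.07,0.35,0,0,0],[0,0,0.45,0,0,0],[0,0,0.45,0,0,0],[0,0,0.2,0,0,0],[0,0,0,0,0,0],[0,0,0,0,0,0]]
  ]
}}

```text
clock: 3.73
position: [0.4393, -0.2847, 0.0769]
ee_rot: [-0.059, 0.998, 0.0, -0.0]
ft_force: [0.9, -0.6, 0.1]
grip_width: 0.998
grasp_force: 0.0
```

```bash
python3 - <<'E'
from h import *
move([.4363,-.291,.033])
a=camera("scene")[160:290,130:270,::-1];b=camera("top")[170:300,300:440,::-1]
cv2.imwrite("pics/a1.png",cv2.resize(np.hstack([a,b]),None,fx=2.8,fy=2.8,interpolation=2))
E
```

```text
pos [ 0.4393 -0.2847  0.0769] closing deg 96.72 tilt [ 0.  0. -1.] d [-0.003  -0.0063 -0.0439] units [ 0.092 -0.148  1.097]
```

View pics/a1.png

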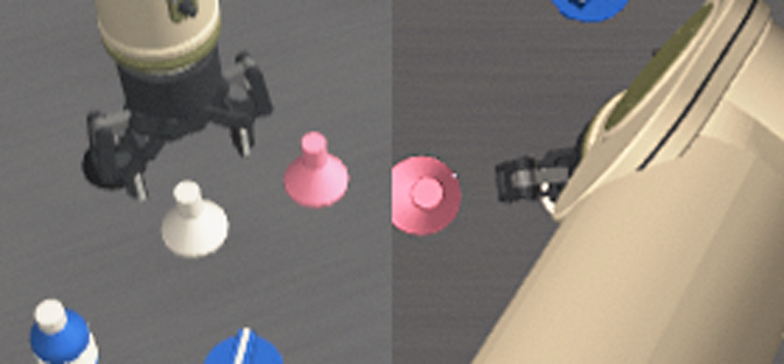

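The fingers straddle the white cone, clear of the pink and black ones. I'll correct the last few millimetres, descend and grip.

>>> {"op": "carry_out", "data": {
  "commands": [
    [[0.09,-0.15,0.2,0,0,0],[0,0,0.4,0,0,0],[0,0,0.4,0,0,0],[0,0,0.1,0,0,0],[0,0,0,0,0,0],[0,0,0,0,0,0]]
  ]
}}

```text
clock: 4.33
position: [0.4364, -0.2919, 0.0331]
ee_rot: [-0.058, 0.998, -0.0, 0.0]
ft_force: [-0.0, 0.2, 0.1]
grip_width: 0.999
grasp_force: 0.0
```

```bash
python3 - <<'E'
from h import *
move([.4363,-.291,.034])
E
```

```text
pos [ 0.4364 -0.2919  0.0331] closing deg 96.68 tilt [-0. -0. -1.] d [-0.0001  0.0009  0.0009] units [ 0.     0.022 -0.022]
```

>>> {"op": "carry_out", "data": {
  "commands": [
    [[0,0,0,0,0,0],[0,0,0,0,0,0],[0,0,0,0,0,0],[0,0,0,0,0,0],[0,0,0,0,0,0],[0,0,0,0,0,0],[0,0,0,0,0,0],[0,0,0,0,0,0],[0,0,0,0,0,0],[0,0,0,0,0,0]]
  ],
  "hand": 1,
  "force": 30
}}

```text
clock: 5.17
position: [0.4365, -0.2914, 0.0328]
ee_rot: [-0.058, 0.998, 0.0, 0.0]
ft_force: [-0.8, -0.1, 4.9]
grip_width: 0.236
grasp_force: 30.5
```

>>> {"op": "carry_out", "data": {
  "commands": [
    [[0,0,-0.3,0,0,0],[0,0,-0.6,0,0,0],[0,0,-0.7,0,0,0],[0,0,-0.7,0,0,0],[0,0,-0.7,0,0,0],[0,0,-0.6,0,0,0],[0,0,-0.3,0,0,0],[0,0,0,0,0,0]]
  ]
}}

```text
clock: 5.83
position: [0.4374, -0.2921, 0.1914]
ee_rot: [-0.058, 0.998, -0.001, 0.002]
ft_force: [0.3, -0.9, -0.5]
grip_width: 0.235
grasp_force: 30.0
```

>>> {"op": "carry_out", "data": {
  "commands": [
    [[-0.06,0.335,0,0,0,0],[-0.12,0.67,0,0,0,0],[-0.12,0.67,0,0,0,0],[-0.12,0.67,0,0,0,0],[-0.12,0.67,0,0,0,0],[-0.12,0.67,0,0,0,0],[-0.12,0.67,0,0,0,0],[-0.12,0.67,0,0,0,0],[-0.12,0.67,0,0,0,0],[-0.12,0.67,0,0,0,0],[-0.12,0.67,0,0,0,0],[-0.12,0.67,0,0,0,0],[-0.12,0.67,0,0,0,0],[-0.12,0.67,0,0,0,0],[-0.12,0.67,0,0,0,0],[-0.06,0.335,0,0,0,0],[0,0,0,0,0,0],[0,0,0,0,0,0],[0,0,0,0,0,0]]
  ]
}}

```text
clock: 7.42
position: [0.4608, 0.1148, 0.188]
ee_rot: [-0.058, 0.998, -0.0, -0.001]
ft_force: [-0.4, -1.2, -0.3]
grip_width: 0.243
grasp_force: 30.0
```

```bash
python3 - <<'E'
from h import *
move([.460,.117,.12]);move([.460,.117,.038]);o=get_obs();print(o["ft_force"],o["grip_width"])
a=camera("scene")[130:280,280:450,::-1];b=camera("top")[105:270,85:255,::-1]
b=b[:150]
cv2.imwrite("pics/a2.png",cv2.resize(np.hstack([a,b]),None,fx=2.3,fy=2.3,interpolation=2))
E
```

```text
pos [0.4608 0.1148 0.188 ] closing deg 96.62 tilt [ 0.001 -0.001 -1.   ] d [-0.0008  0.0022 -0.068 ] units [0.01  0.059 1.701]
pos [0.4608 0.1148 0.188 ] closing deg 96.62 tilt [ 0.001 -0.001 -1.   ] d [-0.0008  0.0022 -0.15  ] units [0.008 0.06  3.751]
[-0.35249755 -1.22138702 -0.31667322] 0.24289781764952656
```

View pics/a2.png

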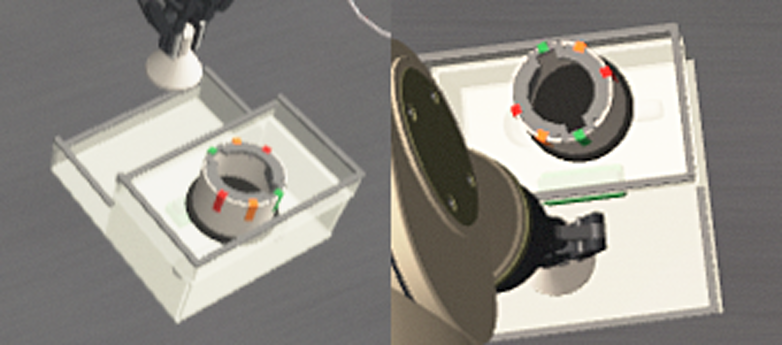

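The cone hangs upright over the open front part, clear of the tier edge and the lip. Descending.

>>> {"op": "carry_out", "data": {
  "commands": [
    [[0,0.06,0.3,0,0,0],[0,0,0.5,0,0,0],[0,0,0.6,0,0,0],[0,0,0.6,0,0,0],[0,0,0.6,0,0,0],[0,0,0.5,0,0,0],[0,0,0.35,0,0,0],[0,0,0.15,0,0,0],[0,0,0,0,0,0],[0,0,0,0,0,0]]
  ]
}}

```text
clock: 8.35
position: [0.461, 0.1182, 0.0452]
ee_rot: [-0.058, 0.998, 0.0, 0.0]
ft_force: [-0.2, 0.7, 0.2]
grip_width: 0.243
grasp_force: 30.0
```

>>> {"op": "carry_out", "data": {
  "commands": [
    [[0,0,0.05,0,0,0],[0,0,0.05,0,0,0],[0,0,0,0,0,0],[0,0,0,0,0,0]]
  ]
}}

```text
clock: 8.68
position: [0.4609, 0.1187, 0.041]
ee_rot: [-0.058, 0.998, 0.0, 0.0]
ft_force: [-0.1, -0.5, -1.3]
grip_width: 0.238
grasp_force: 30.0
```

>>> {"op": "carry_out", "data": {
  "commands": [
    [[0,0,0.05,0,0,0],[0,0,0.03,0,0,0],[0,0,0,0,0,0],[0,0,0,0,0,0]]
  ]
}}

```text
clock: 9.02
position: [0.4606, 0.1186, 0.0374]
ee_rot: [-0.058, 0.998, -0.0, -0.0]
ft_force: [-0.1, -0.2, -0.6]
grip_width: 0.24
grasp_force: 30.0
```

>>> {"op": "carry_out", "data": {
  "commands": [
    [[0,0,0.025,0,0,0],[0,0,0,0,0,0],[0,0,0,0,0,0]]
  ]
}}

```text
clock: 9.27
position: [0.4608, 0.1186, 0.0368]
ee_rot: [-0.058, 0.998, 0.0, 0.0]
ft_force: [-1.4, -2.0, 5.1]
grip_width: 0.237
grasp_force: 30.5
```

Contact with the floor (5 N). Releasing.

>>> {"op": "carry_out", "data": {
  "commands": [
    [[0,0,0,0,0,0],[0,0,0,0,0,0],[0,0,0,0,0,0],[0,0,0,0,0,0],[0,0,0,0,0,0],[0,0,0,0,0,0],[0,0,0,0,0,0],[0,0,-0.2,0,0,0],[0,0,-0.5,0,0,0],[0,0,-0.7,0,0,0],[0,0,-0.7,0,0,0],[0,0,-0.7,0,0,0],[0,0,-0.6,0,0,0],[0,0,-0.4,0,0,0]]
  ],
  "hand": -1
}}

```text
clock: 10.43
position: [0.4614, 0.1187, 0.1918]
ee_rot: [-0.058, 0.998, 0.001, 0.002]
ft_force: [1.2, 0.2, 0.6]
grip_width: 0.996
grasp_force: 0.0
```

>>> {"op": "carry_out", "data": {
  "commands": [
    [[-0.07,-0.335,0,0,0,0],[-0.13,-0.67,0,0,0,0],[-0.13,-0.67,0,0,0,0],[-0.13,-0.67,0,0,0,0],[-0.13,-0.67,0,0,0,0],[-0.13,-0.67,0,0,0,0],[-0.13,-0.67,0,0,0,0],[-0.13,-0.67,0,0,0,0],[-0.13,-0.67,0.1,0,0,0],[-0.13,-0.67,0.15,0,0,0],[-0.13,-0.67,0.15,0,0,0],[-0.13,-0.67,0.15,0,0,0],[-0.13,-0.67,0.15,0,0,0],[-0.13,-0.67,0.15,0,0,0],[-0.13,-0.67,0.15,0,0,0],[-0.13,-0.67,0.1,0,0,0],[-0.07,-0.335,0,0,0,0]]
  ]
}}

```text
clock: 11.85
position: [0.5931, -0.3007, 0.1439]
ee_rot: [-0.057, 0.998, -0.0, -0.001]
ft_force: [-0.2, -0.0, -0.2]
grip_width: 0.997
grasp_force: 0.0
```

>>> {"op": "carry_out", "data": {
  "commands": [
    [[0,0,0,0,0,0.5],[0,0,0,0,0,0.8],[0,0,0,0,0,0.8],[0,0,0,0,0,0.8],[0,0,0,0,0,0.8],[0,0,0,0,0,0.8],[0,0,0,0,0,0.8],[0,0,0,0,0,0.7],[0,0,0,0,0,0.5],[0,0,0,0,0,0],[0,0,0,0,0,0],[0,0,0,0,0,0]]
  ]
}}

```text
clock: 12.85
position: [0.5938, -0.2974, 0.1447]
ee_rot: [0.277, 0.961, 0.0, 0.0]
ft_force: [-0.6, -0.2, -0.5]
grip_width: 0.996
grasp_force: 0.0
```

```bash
python3 - <<'E'
from h import *
move([.594,-.2985,.021])
a=camera("scene")[130:280,280:450,::-1];b=camera("scene")[210:360,140:310,::-1]
cv2.imwrite("pics/a3.png",cv2.resize(np.hstack([a,b]),None,fx=2.3,fy=2.3,interpolation=2))
E
```

```text
pos [ 0.5938 -0.2974  0.1447] closing deg 57.82 tilt [-0.  0. -1.] d [ 0.0002 -0.0011 -0.1237] units [-0.019 -0.022  3.093]
```

View pics/a3.png

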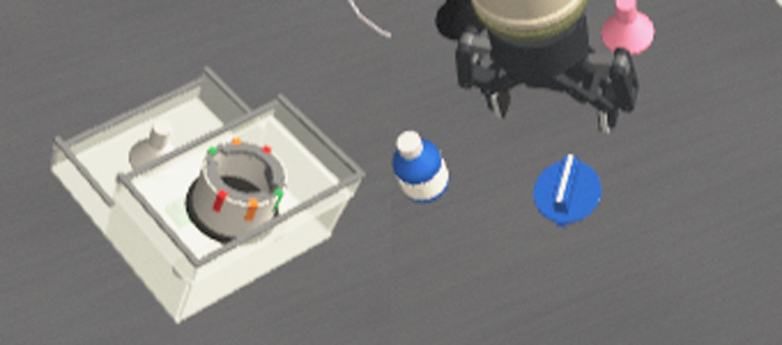

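The cone stands upright in the open front part (crop (155,145)). The gripper is over the lid, across the bar, clear of the bottle. Descend and grip.

>>> {"op": "carry_out", "data": {
  "commands": [
    [[-0.02,-0.02,0.3,0,0,0],[0,0,0.5,0,0,0],[0,0,0.6,0,0,0],[0,0,0.6,0,0,0],[0,0,0.5,0,0,0],[0,0,0.35,0,0,0],[0,0,0.2,0,0,0],[0,0,0,0,0,0],[0,0,0,0,0,0],[0,0,0,0,0,0]]
  ]
}}

```text
clock: 13.78
position: [0.5947, -0.2991, 0.0238]
ee_rot: [0.278, 0.961, -0.0, 0.001]
ft_force: [0.7, 0.2, 0.9]
grip_width: 0.999
grasp_force: 0.0
```

```bash
python3 - <<'E'
from h import *
move([.594,-.2985,.022])
E
```

```text
pos [ 0.5947 -0.2991  0.0238] closing deg 57.7 tilt [-0.002  0.    -1.   ] d [-0.0007  0.0006 -0.0018] units [0.023 0.003 0.044]
```

>>> {"op": "carry_out", "data": {
  "commands": [
    [[0,0,0.04,0,0,0],[0,0,0,0,0,0],[0,0,0,0,0,0],[0,0,0,0,0,0],[0,0,0,0,0,0],[0,0,0,0,0,0],[0,0,0,0,0,0],[0,0,0,0,0,0],[0,0,0,0,0,0],[0,0,0,0,0,0],[0,0,0,0,0,0]]
  ],
  "hand": 1,
  "force": 50
}}

```text
clock: 14.7
position: [0.5942, -0.2987, 0.0211]
ee_rot: [0.278, 0.961, 0.0, 0.0]
ft_force: [1.0, -0.0, 3.9]
grip_width: 0.149
grasp_force: 49.1
```

```bash
python3 - <<'E'
from h import *
move([.596,.120,.2])
E
```

```text
pos [ 0.5942 -0.2987  0.0211] closing deg 57.7 tilt [-0.  0. -1.] d [0.0018 0.4187 0.1789] units [ 5.552  8.872 -4.473]
```

>>> {"op": "carry_out", "data": {
  "commands": [
    [[0,0,-0.2,0,0,0],[0,0,-0.5,0,0,0],[0,0,-0.7,0,0,0],[0,0,-0.8,0,0,0],[0,0,-0.8,0,0,0],[0,0,-0.7,0,0,0],[0,0,-0.5,0,0,0],[0,0,-0.3,0,0,0],[0,0,0,0,0,0]]
  ]
}}

```text
clock: 15.45
position: [0.5947, -0.2992, 0.2036]
ee_rot: [0.278, 0.961, -0.0, 0.002]
ft_force: [-0.6, -0.3, -0.8]
grip_width: 0.15
grasp_force: 48.7
```

>>> {"op": "carry_out", "data": {
  "commands": [
    [[0.17,0.275,0,0,0,0],[0.345,0.555,0,0,0,0],[0.345,0.555,0,0,0,0],[0.345,0.555,0,0,0,0],[0.345,0.555,0,0,0,0],[0.345,0.555,0,0,0,0],[0.345,0.555,0,0,0,0],[0.345,0.555,0,0,0,0],[0.345,0.555,0,0,0,0],[0.345,0.555,0,0,0,0],[0.345,0.555,0,0,0,0],[0.345,0.555,0,0,0,0],[0.345,0.555,0,0,0,0],[0.345,0.555,0,0,0,0],[0.345,0.555,0,0,0,0],[0.345,0.555,0,0,0,0],[0.17,0.275,0,0,0,0],[0,0,0,0,0,0],[0,0,0,0,0,0]]
  ]
}}

```text
clock: 17.03
position: [0.5963, 0.1198, 0.1995]
ee_rot: [0.277, 0.961, -0.001, -0.001]
ft_force: [-0.3, -0.8, 0.3]
grip_width: 0.153
grasp_force: 48.8
```

>>> {"op": "carry_out", "data": {
  "commands": [
    [[0,0,0,0,0,-0.5],[0,0,0,0,0,-0.8],[0,0,0,0,0,-0.8],[0,0,0,0,0,-0.8],[0,0,0,0,0,-0.8],[0,0,0,0,0,-0.8],[0,0,0,0,0,-0.8],[0,0,0,0,0,-0.8],[0,0,0,0,0,-0.8],[0,0,0,0,0,-0.8],[0,0,0,0,0,-0.8],[0,0,0,0,0,-0.6],[0,0,0,0,0,-0.2],[0,0,0,0,0,0],[0,0,0,0,0,0]]
  ]
}}

```text
clock: 18.28
position: [0.5971, 0.1183, 0.2007]
ee_rot: [-0.202, 0.979, -0.0, -0.0]
ft_force: [0.0, 1.0, -1.2]
grip_width: 0.148
grasp_force: 48.7
```

```bash
python3 - <<'E'
from h import *
move([.596,.120,.17])
T=camera("top");S=camera("scene");cv2.imwrite("pics/T4.png",T[:,:,::-1]);cv2.imwrite("pics/S4.png",S[:,:,::-1])
a=S[130:250,310:450,::-1];b=T[80:200,90:230,::-1]
cv2.imwrite("pics/a4.png",cv2.resize(np.hstack([a,b]),None,fx=2.8,fy=2.8,interpolation=2))
E
```

```text
pos [0.5971 0.1183 0.2007] closing deg 113.31 tilt [ 0. -0. -1.] d [-0.0011  0.0017 -0.0307] units [0.008 0.05  0.766]
```

View pics/a4.png

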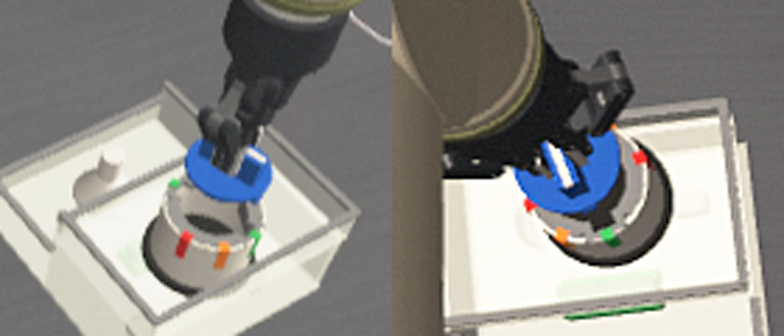

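The lid is held level above the pot: bar towards the green marks, flange centre near scene crop (228,173). I'll check its centre from the flange outline.

```bash
python3 - <<'E'
from h import *
for n,f,(x0,x1,y0,y1) in(("scene","S4",(360,420,170,210)),("top","T4",(125,180,120,165))):
    im=cv2.cvtColor(cv2.imread(f"pics/{f}.png"),cv2.COLOR_BGR2RGB);h,s,v=[c.astype(int) for c in cv2.split(hsv(im))]
    m=np.zeros(h.shape,bool);m[y0:y1,x0:x1]=True
    m&=(h>100)&(h<125)&(s>120)&(v>60)
    A,c,bb,l=max(blobs(m),key=lambda b:b[0])
    # flange edge seen: top face z = TCP-.021+.016
    w=np.array([ray(n,q,.2007-.005)[:2] for q in np.argwhere(l)[:,::-1]],np.float32)
    print(n,A,bb,cv2.minEnclosingCircle(w))
E
```

```text
scene 396 [376 180  31  22] ((0.6005585193634033, 0.11459774523973465), 0.03476395457983017)
top 582 [134 127  38  30] ((0.5940225124359131, 0.11689519882202148), 0.03349841386079788)
```

>>> {"op": "carry_out", "data": {
  "commands": [
    [[0.01,0.05,0.2,0,0,-0.2],[0,0,0.2,0,0,0],[0,0,0.2,0,0,0],[0,0,0,0,0,0],[0,0,0,0,0,0]]
  ]
}}

```text
clock: 18.8
position: [0.5956, 0.121, 0.176]
ee_rot: [-0.214, 0.977, -0.0, -0.001]
ft_force: [0.6, -0.1, -0.6]
grip_width: 0.155
grasp_force: 48.7
```

```bash
python3 - <<'E'
from h import *
move([.596,.120,.162])
E
```

```text
pos [0.5956 0.121  0.176 ] closing deg 114.69 tilt [ 0.002  0.    -1.   ] d [ 0.0004 -0.001  -0.014 ] units [-0.    -0.026  0.349]
```

The lid is centred in the grip within about 2 mm, so I'll lower it.

>>> {"op": "carry_out", "data": {
  "commands": [
    [[0,-0.02,0.15,0,0,0],[0,0,0.15,0,0,0],[0,0,0.08,0,0,0],[0,0,0.07,0,0,0],[0,0,0,0,0,0],[0,0,0,0,0,0]]
  ]
}}

```text
clock: 19.3
position: [0.5964, 0.1203, 0.1588]
ee_rot: [-0.214, 0.977, 0.0, -0.0]
ft_force: [0.0, 0.1, -0.6]
grip_width: 0.151
grasp_force: 48.7
```

```bash
python3 - <<'E'
from h import *
move([.596,.120,.150]);o=get_obs();print(o["ft_force"],o["torque"])
E
```

```text
pos [0.5964 0.1203 0.1588] closing deg 114.7 tilt [ 0.  0. -1.] d [-0.0004 -0.0003 -0.0088] units [ 0.011 -0.003  0.22 ]
[ 0.04781148  0.07686346 -0.64695718] [ 0.00057382 -0.03623138 -0.00608564]
```

Below collar level with no force, so the lugs are in the slots. Continuing.

>>> {"op": "carry_out", "data": {
  "commands": [
    [[0,0,0.07,0,0,0],[0,0,0.07,0,0,0],[0,0,0.05,0,0,0],[0,0,0,0,0,0],[0,0,0,0,0,0]]
  ]
}}

```text
clock: 19.72
position: [0.5963, 0.1203, 0.1512]
ee_rot: [-0.214, 0.977, 0.0, -0.0]
ft_force: [-0.4, -0.2, -0.8]
grip_width: 0.152
grasp_force: 48.7
```

>>> {"op": "carry_out", "data": {
  "commands": [
    [[0,0,0.03,0,0,0],[0,0,0,0,0,0],[0,0,0,0,0,0]]
  ]
}}

```text
clock: 19.97
position: [0.5964, 0.1203, 0.1501]
ee_rot: [-0.214, 0.977, 0.0, 0.0]
ft_force: [0.7, 0.3, -0.4]
grip_width: 0.152
grasp_force: 48.8
```

>>> {"op": "carry_out", "data": {
  "commands": [
    [[0,0,0.025,0,0,0],[0,0,0,0,0,0],[0,0,0,0,0,0]]
  ]
}}

```text
clock: 20.22
position: [0.5965, 0.1203, 0.15]
ee_rot: [-0.214, 0.977, 0.0, 0.0]
ft_force: [-3.4, -0.4, 7.5]
grip_width: 0.151
grasp_force: 49.7
```

>>> {"op": "carry_out", "data": {
  "commands": [
    [[0,0,0.02,0,0,0],[0,0,0,0,0,0],[0,0,0,0,0,0]]
  ]
}}

```text
clock: 20.47
position: [0.5965, 0.1203, 0.15]
ee_rot: [-0.214, 0.977, 0.0, 0.0]
ft_force: [-7.8, -1.2, 14.2]
grip_width: 0.151
grasp_force: 50.7
```

Seated (contact at TCP z 0.150). I'll ease off the push and turn clockwise by about 45°.

>>> {"op": "carry_out", "data": {
  "commands": [
    [[0,0,-0.035,0,0,0],[0,0,0,0,0,0],[0,0,0,0,0,0.3],[0,0,0,0,0,0.4],[0,0,0,0,0,0.4],[0,0,0,0,0,0.4],[0,0,0,0,0,0.4],[0,0,0,0,0,0.4],[0,0,0,0,0,0],[0,0,0,0,0,0]]
  ]
}}

```text
clock: 21.3
position: [0.5968, 0.1204, 0.1501]
ee_rot: [-0.096, 0.995, 0.0, 0.001]
ft_force: [0.3, 0.2, 4.4]
grip_width: 0.153
grasp_force: 49.4
```

>>> {"op": "carry_out", "data": {
  "commands": [
    [[0,0,0,0,0,0.4],[0,0,0,0,0,0.4],[0,0,0,0,0,0.5],[0,0,0,0,0,0.5],[0,0,0,0,0,0.5],[0,0,0,0,0,0.5],[0,0,0,0,0,0.5],[0,0,0,0,0,0.5],[0,0,0,0,0,0.5],[0,0,0,0,0,0.4],[0,0,0,0,0,0.3],[0,0,0,0,0,0.1],[0,0,0,0,0,0],[0,0,0,0,0,0],[0,0,0,0,0,0],[0,0,0,0,0,0]]
  ]
}}

```text
clock: 22.63
position: [0.5967, 0.1204, 0.1501]
ee_rot: [0.17, 0.985, 0.0, 0.0]
ft_force: [0.6, 0.2, 4.3]
grip_width: 0.151
grasp_force: 49.5
```

```bash
python3 - <<'E'
from h import *
move([.596,.120,.150]);o=get_obs();print(o["ft_force"],o["torque"])
T=camera("top");S=camera("scene");cv2.imwrite("pics/T5.png",T[:,:,::-1]);cv2.imwrite("pics/S5.png",S[:,:,::-1])
a=S[130:280,290:450,::-1];b=T[100:250,90:250,::-1]
cv2.imwrite("pics/a5.png",cv2.resize(np.hstack([a,b]),None,fx=2.5,fy=2.5,interpolation=2))
h,s,v=[c.astype(int) for c in cv2.split(hsv(T))];m=np.zeros(h.shape,bool);m[110:185,125:195]=True
for nm,k in(("green",(h>45)&(h<85)),("orange",(h>8)&(h<20)),("red",(h<7)|(h>172))):
    for A,c,bb,_ in blobs(k&(s>100)&(v>70)&m,5): print(nm,A,c.round(1),ray("top",c,.141).round(4))
E
```

```text
pos [0.5967 0.1204 0.1501] closing deg 70.4 tilt [-0.001  0.001 -1.   ] d [-0.0007 -0.0004 -0.0001] units [ 0.013 -0.016  0.002]
[0.61045811 0.22711525 4.34257227] [ 0.01595493 -0.00630219 -0.08828904]
green 30 [167.3 164.2] [0.5591 0.1032 0.141 ]
orange 22 [166.6 124.8] [0.6337 0.107  0.141 ]
orange 34 [150.9 164.6] [0.5581 0.1336 0.141 ]
red 20 [138.9 152.3] [0.581  0.1567 0.141 ]
```

View pics/a5.png

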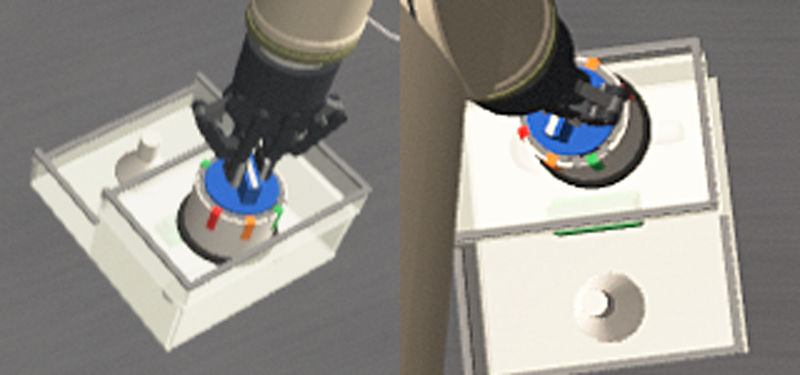

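The bar points at the orange marks, the lid is flush on the rim, the cone stands in the lower tier and the algae pad hasn't moved. A last small trim and settle, then hand in.

>>> {"op": "carry_out", "data": {
  "commands": [
    [[0,0,0,0,0,0.1],[0,0,0,0,0,0],[0,0,0,0,0,0],[0,0,0,0,0,0],[0,0,0,0,0,0],[0,0,0,0,0,0]]
  ]
}}

```text
clock: 23.23
position: [0.5967, 0.1204, 0.1501]
ee_rot: [0.175, 0.984, 0.0, 0.0]
ft_force: [-0.1, -0.2, 5.4]
grip_width: 0.152
grasp_force: 49.5
```

```bash
python3 - <<'E'
from h import *
move([.596,.120,.150]);print(get_obs()["ft_force"]);print(hand_in())
E
```

```text
pos [0.5967 0.1204 0.1501] closing deg 69.79 tilt [-0.001  0.001 -1.   ] d [-0.0007 -0.0004 -0.0001] units [ 0.013 -0.015  0.002]
[-0.1080696  -0.17594117  5.35356207]
the job is handed in; nothing more can be done
None
```

I handed the job in at about 23 s: the white cone stands mouth down in the lower tier, and the lid is seated on the pot, turned to within about 1° of the orange marks by my measurement and still held by its bar.

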